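# Take the tiered sample cake apart

### The job

Take the little three-tier dummy cake apart: put the sugar rose on the pale pink foam pad, petals up, and stand each tier upright in the middle of the round card of its own colour (yellow on yellow, green on green, blue on blue). Set everything down without dropping it or tipping it over, and leave it all standing free.

Things in the scene. Friction and masses are not known exactly. Their poses are not given: they have to be found in the camera images.
- rose: pink sugar rose with a green calyx below, about 25 x 27 mm across and 18 mm high, lying petals up on top of the yellow tier at the start. Origin: centre of its underside, sunk 3 mm: at rest its origin lies 3 mm below the surface it sits on, and its petals reach 18 mm above the origin; z up through the petals. Grasp it from above across the flower, 5 to 18 mm above the origin. Loose, about 12 g
- tier_small: solid round dummy cake tier, yellow icing with a white ribbon and white beads, 34 mm diameter, 32 mm high, the smallest. At the start it stands on the middle of the green tier, under the rose. Origin: centre of its underside; z up through its top when upright. Grasp it across its diameter from above. Loose, under 150 g
- tier_middle: solid round dummy cake tier, green icing with a white ribbon and white beads, 48 mm diameter, 32 mm high, the middle one. At the start it stands on the middle of the blue tier. Origin: centre of its underside; z up through its top when upright. Grasp it across its diameter from above. Loose, under 150 g
- tier_large: solid round dummy cake tier, blue icing with a white ribbon and white beads, 62 mm diameter, 32 mm high, the largest. At the start it stands on the worktop, at the bottom of the stack. Origin: centre of its underside; z up through its top when upright. Grasp it across its diameter from above. Loose, under 150 g
- card_yellow: round yellow cake card with a thin white ring, 90 mm diameter, 6 mm thick, flat on the worktop and fixed to it. Origin: centre of its underside, so its top is 6 mm above the origin; z up. The small yellow tier belongs on its middle
- card_green: round green cake card with a thin white ring, 90 mm diameter, 6 mm thick, flat on the worktop and fixed to it. Origin: centre of its underside, so its top is 6 mm above the origin; z up. The middle-sized green tier belongs on its middle
- card_blue: round blue cake card with a thin white ring, 90 mm diameter, 6 mm thick, flat on the worktop and fixed to it. Origin: centre of its underside, so its top is 6 mm above the origin; z up. The large blue tier belongs on its middle
- pad: pale pink foam pad, rectangular, 75 mm along its x, 110 mm along its y, 14 mm thick, flat on the worktop and fixed to it, firm. Origin: centre of its underside, so its top is 14 mm above the origin; z up
Not all that is in view belongs to the job. Several things have the shape of the card_green; the one meant has the colours described above.

How it is judged:
At the end, for the whole second after the job is handed in: Each tier stands upright (within about 9 degrees) and at rest on the card of its own colour, its centre within 12 mm of the card's centre; the rose rests on the foam pad, its centre over the pad, petals up (within about 34 degrees) (horizontal distance between tier_large and card_blue below 0.012 m and z of tier_large in the frame of card_blue between 0.002 and 0.01 m and angle between each of tier_large, tier_middle, tier_small's own z axis and vertical below 0.15 rad and linear speed of each of tier_large, tier_middle, tier_small, rose below 0.02 m/s and horizontal distance between tier_middle and card_green below 0.012 m and z of tier_middle in the frame of card_green between 0.002 and 0.01 m and horizontal distance between tier_small and card_yellow below 0.012 m and z of tier_small in the frame of card_yellow between 0.002 and 0.01 m and x of rose in the frame of pad between -0.036 and 0.036 m and y of rose in the frame of pad between -0.053 and 0.053 m and z of rose in the frame of pad between 0.005 and 0.02 m and angle between rose's own z axis and vertical below 0.6 rad); the robot touches nothing.
It fails at once if a tier or the rose is tipped over (more than about 50 degrees) (angle between any of rose, tier_small, tier_middle, tier_large's own z axis and vertical above 0.9 rad).
It fails at once if a tier or the rose is dropped (falls faster than 0.8 m/s, untouched by the fingers) ((linear speed of rose above 0.8 m/s and contact force between rose and the fingers below 0.02 N) or (linear speed of tier_small above 0.8 m/s and contact force between tier_small and the fingers below 0.02 N) or (linear speed of tier_middle above 0.8 m/s and contact force between tier_middle and the fingers below 0.02 N) or (linear speed of tier_large above 0.8 m/s and contact force between tier_large and the fingers below 0.02 N)).
It also fails if it takes over 99 s, if anything falls off the work surface, if the arm or the gripper's body presses on something with over 40 N, if the wrist force passes 120 N, or if a joint passes its speed limit or range.

### The arm

A 7-joint arm with a two-finger parallel gripper is mounted at the origin on a cart in front of the work surface, level with it; the furniture and walls round the work are solid. World frame = base frame: x ahead of the robot, y to its left, z up, the work surface at z = 0. Lengths are in m, angles in rad, forces in N, time in s.
With the tool pointing down it reaches from about 0.4 to 0.85 m from the base axis. Payload 4.5 kg.
Tool frame: the origin (TCP) lies between the finger pads; the fingertips stand 11 mm ahead of it and the grasp point (between the pads) lies 8 mm behind it (r.nose_length is the distance from the TCP to the fingertips, in m); z points along the fingers, y is the line along which they close (so a half turn about z gives the same grasp; the last joint's range is limited). The gripper opens to 88 mm and grips with 3 to 60 N. Pads are 18 mm wide; open, the fingers measure 123 mm over their backs; the gripper's body (75 mm by 187 mm) begins 45 mm behind the grasp point.
Start: joints at [-1.251, 0.689, -0.195, 1.565, 0.157, 0.902, -0.215], TCP at [0.176, 0.6, 0.216] pointing down, gripper open.
Joint ranges: [-3.01, 3.01], [-0.46, 2.08], [-1.47, 1.51], [0.13, 2.56], [-1, 4.14], [0.04, 2.09], [-2.66, 2.66]. Speed limits (rad/s): [2.57, 2.57, 3.14, 3.14, 3.14, 3.14, 3.14].

### API

Orientations are given as a unit quaternion [x, y, z, w].
In Python, from plant import get_state, snapshot, camera_model, r gives the robot as it stands.
- The arm moves only by the shell command python3 -m inch 'ROWS' [FORCE]. ROWS is text: rows parted by semicolons, each of 7 numbers parted by spaces: the opening, from -1 (shut) to 1 (fully open), then the shift along the tool's x, y, z in m, then the turn, a rotation vector about the tool's x, y, z in rad. A call has 1 to 20 rows; each row shifts and turns the commanded pose from where the row before left it, along the tool's axes as they then stand; what a row does not reach is not made up. A row lasts 1/12 s, in which the tool goes at most 41.7 mm and 7.16 degrees, less where a joint would pass 70% of its speed; a pose out of reach is approached as far as the arm can. A call is refused whole if a number of a shift passes 0.0417 or a number of a turn 0.125, either way. A call with a gripper value outside its range is refused whole. The fingers move at their own pace and stop on an object; FORCE is the grip in N (left out, the last holds). Time passes only in rows, so rows that do not move let the fingers close. It gives the time, the measured TCP pose, the force, the opening and the grip force at its end, in the units of the state.
- get_state(): the state, without advancing time (a new reading comes with each control period).
- snapshot(name): name is "side" or "top"; returns (picture, depth): 400x640x3 uint8, red, green, blue; 400x640 float32, m along the optical axis (not along the pixel's ray), 0 where there is no reading.
- camera_model(name): a dict with "intrinsics" (3x3 intrinsics, pixels), "view" (4x4, takes a point from world to camera coordinates). Camera axes: x right, y down, z forward; pixel columns grow to the right and rows downward; lengths in m; the calibration is good to about 2 mm. A picture is of the moment at which its call begins. camera_model takes no time and is no camera call.
- r.finish_job(): hands the job in; it is judged then, once.
The state is a dict: "clock": time; "q": joint angles; "qd": joint speeds; "joint_torque": joint torques, N m; "tool_pos": TCP position; "eef_rot": TCP orientation; "contact_force": force on the tool from outside, world axes, zero at the start; "moment": the same for the moment, N m; "opening": opening from 0.0 (shut) to 1.0 (fully open); "finger_force": force on a finger pad.
Only numpy, scipy, OpenCV 4.12 (cv2) and the standard library are available. Lean on these libraries where they do the work, as an engineer would, in place of code of your own. Each camera call takes 0.05 s, during which the arm holds its last target. There are 200 camera calls.

## Working session

There is one attempt and no reset: what is moved stays moved. The work goes in short steps, Python scripts to look and compute and a shell command to move; the robot and the scene stay as the last step left them, time stands still between calls to the robot, and variables do not carry over. Pictures are saved under pics/ and viewed, at most 14 in all, crops included, and the job is handed in when it is done.

```bash
mkdir -p pics; ls
python3 - <<'E'
from plant import *
import cv2,numpy as np
s=get_state()
print({k:np.round(v,3) for k,v in s.items()})
for n in("top","side"):
    p,d=snapshot(n); cv2.imwrite(f"pics/{n}0.png",p[:,:,::-1]); np.savez(f"{n}0.npz",p=p,d=d)
    c=camera_model(n); print(n,np.round(c["intrinsics"],1),np.round(c["view"],3))
E
```

```text
pics
{'clock': np.float64(0.0), 'q': array([-1.251,  0.69 , -0.195,  1.566,  0.157,  0.903, -0.215]), 'qd': array([ 0.002, -0.001,  0.   , -0.002, -0.   , -0.001,  0.001]), 'joint_torque': array([-1.0000e-03, -5.2757e+01, -1.2670e+00, -1.5343e+01, -5.3000e-02,
        6.0000e-03,  0.0000e+00]), 'tool_pos': array([0.176, 0.599, 0.216]), 'eef_rot': array([ 0.142,  0.99 , -0.001, -0.   ]), 'contact_force': array([0.266, 0.843, 0.024]), 'moment': array([-0.02 ,  0.016, -0.017]), 'finger_force': np.float64(0.0), 'opening': np.float64(1.002)}
top [[448.7   0.  318.5]
 [  0.  448.7 198.7]
 [  0.    0.    1. ]] [[ 4.600e-02 -9.990e-01  1.000e-03 -1.100e-01]
 [-9.760e-01 -4.500e-02 -2.110e-01  5.030e-01]
 [ 2.110e-01  9.000e-03 -9.770e-01  1.039e+00]
 [ 0.000e+00  0.000e+00  0.000e+00  1.000e+00]]
side [[400.9   0.  318.5]
 [  0.  400.9 199.9]
 [  0.    0.    1. ]] [[ 0.994 -0.107  0.014 -0.515]
 [-0.034 -0.43  -0.902  0.053]
 [ 0.102  0.896 -0.431  1.008]
 [ 0.     0.     0.     1.   ]]
```

View pics/top0.png

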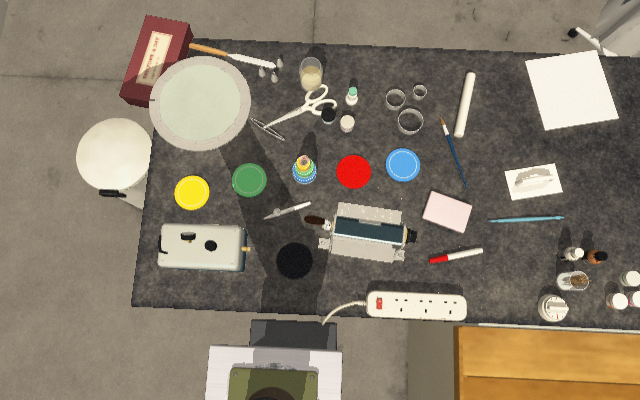

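View pics/side0.png

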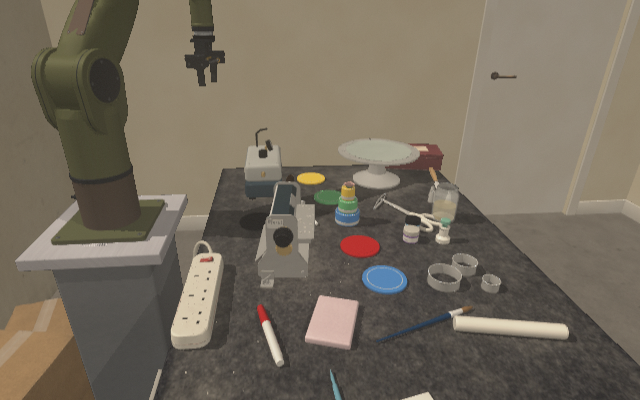

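Top view: the stack with the rose is at about (305,168). The cards are yellow (192,193), green (249,180) and blue (403,165), and the pad is at (447,211). The green look-alikes are a red disc (353,171) and a black disc (295,260). Obstacles are a roller machine (367,232), an appliance (200,247) and a cake stand (200,103).

```bash
cat > h.py <<'E'
import numpy as np,cv2
from plant import *
def ray(n,u,v,z):
    c=camera_model(n);V=c["view"];R=V[:3,:3];t=V[:3,3]
    o=-R.T@t;d=R.T@np.linalg.inv(c["intrinsics"])@np.array([u,v,1.])
    return o+d*(z-o[2])/d[2]
def cloud(n,d):
    c=camera_model(n);V=c["view"];K=c["intrinsics"]
    v,u=np.mgrid[:400,:640];p=np.stack([(u-K[0,2])/K[0,0]*d,(v-K[1,2])/K[1,1]*d,d],-1)
    return (p-V[:3,3])@V[:3,:3]
def proj(n,P):
    c=camera_model(n);V=c["view"];q=c["intrinsics"]@(V[:3,:3]@np.array(P)+V[:3,3]);return q[:2]/q[2]
def blobs(n,p,lo,hi,z,amin=40,box=None):
    m=cv2.inRange(cv2.cvtColor(p,cv2.COLOR_RGB2HSV),lo,hi)
    if box: k=np.zeros_like(m);k[box[1]:box[3],box[0]:box[2]]=1;m=m*k
    out=[]
    for c in cv2.findContours(m,cv2.RETR_EXTERNAL,cv2.CHAIN_APPROX_NONE)[0]:
        if cv2.contourArea(c)<amin: continue
        w=np.array([ray(n,*q,z)[:2] for q in c[:,0]],np.float32)
        h=cv2.convexHull(w);(cx,cy),(a,b),an=cv2.minAreaRect(h)
        e=cv2.fitEllipse(c)if len(c)>5 else None
        out.append((np.round(c[:,0].mean(0)),np.round([cx,cy,a,b,an],4)))
    return out
E
python3 - <<'E'
from h import *
cols={"yellow":((22,120,120),(34,255,255),.006),"green":((45,70,50),(80,255,255),.006),"blue":((98,90,120),(112,255,255),.006),"pink":((165,15,150),(180,70,255),.014),"pink2":((0,15,170),(6,70,255),.014)}
for n in("top","side"):
    f=np.load(n+"0.npz");p,d=f["p"],f["d"]
    for k,(lo,hi,z) in cols.items():
        for b in blobs(n,p,lo,hi,z): print(n,k,*b)
    C=cloud(n,d)
    if n=="top":
        for nm,(x0,y0,x1,y1) in dict(stack=(290,150,320,188),mach=(305,195,420,265),appl=(155,220,252,275),stand=(150,55,252,150),scis=(250,80,335,140),glass=(298,55,325,92),tool=(262,200,314,220),bottle=(320,80,360,135)).items():
            P=C[y0:y1,x0:x1].reshape(-1,3);P=P[P[:,2]>.01]
            print(nm,np.round(np.percentile(P,1,0),3),np.round(np.percentile(P,99,0),3))
        P=C[150:190,288:322].reshape(-1,3)
        for a,b in((.028,.036),(.06,.068),(.092,.1),(.1,.125)):
            Q=P[(P[:,2]>a)&(P[:,2]<b)]; print(a,len(Q),np.round(Q.mean(0),4),np.round(np.ptp(Q,0),3))
    x0,y0,x1,y1=(275,140,335,200) if n=="top" else (315,165,380,235)
    im=cv2.resize(p[y0:y1,x0:x1],None,fx=6,fy=6,interpolation=cv2.INTER_CUBIC)
    im=cv2.resize(im,(390,400)); globals()[n]=im
cv2.imwrite("pics/crop0.png",np.hstack([top,side])[:,:,::-1])
E
```

```text
top yellow [191. 192.] [ 0.5195  0.2385  0.0905  0.089  49.8681]
top yellow [302. 165.] [ 6.04600e-01 -3.97000e-02  3.63000e-02  2.81000e-02  6.78793e+01]
top green [249. 179.] [0.5592 0.0946 0.0904 0.0874 4.077 ]
top green [305. 170.] [ 0.5919 -0.0491  0.0342  0.0491 22.8827]
top blue [304. 174.] [ 0.5826 -0.0455  0.0453  0.0619  2.6702]
top blue [402. 165.] [ 0.6188 -0.2979  0.0888  0.0885  2.6691]
stack [ 0.35  -0.091  0.011] [ 0.602 -0.017  0.859]
mach [ 0.366 -0.303  0.011] [ 0.489 -0.068  0.148]
appl [0.324 0.076 0.03 ] [0.426 0.267 0.163]
stand [0.607 0.095 0.055] [0.867 0.359 0.107]
scis [ 0.277 -0.116  0.01 ] [0.831 0.092 1.122]
glass [ 0.809 -0.083  0.011] [ 0.87  -0.021  0.093]
tool [ 0.277 -0.097  0.01 ] [0.507 0.041 1.122]
bottle [ 0.277 -0.173  0.01 ] [ 0.829 -0.076  1.122]
0.028 120 [ 0.5742 -0.0459  0.0318] [0.05  0.061 0.008]
0.06 98 [ 0.5788 -0.0517  0.0638] [0.044 0.045 0.007]
0.092 74 [ 0.5815 -0.0447  0.0966] [0.027 0.032 0.007]
0.1 76 [ 0.5889 -0.0472  0.104 ] [0.025 0.021 0.01 ]
side yellow [311. 178.] [ 0.5179  0.2329  0.0807  0.0778 17.4165]
side green [336. 199.] [ 0.5777  0.0751  0.0964  0.139  54.2449]
side blue [384. 279.] [ 0.6166 -0.3001  0.0924  0.0875 72.7055]
side blue [346. 216.] [ 5.82600e-01 -2.94000e-02  6.16000e-02  7.11000e-02  5.66999e+01]
```

View pics/crop0.png

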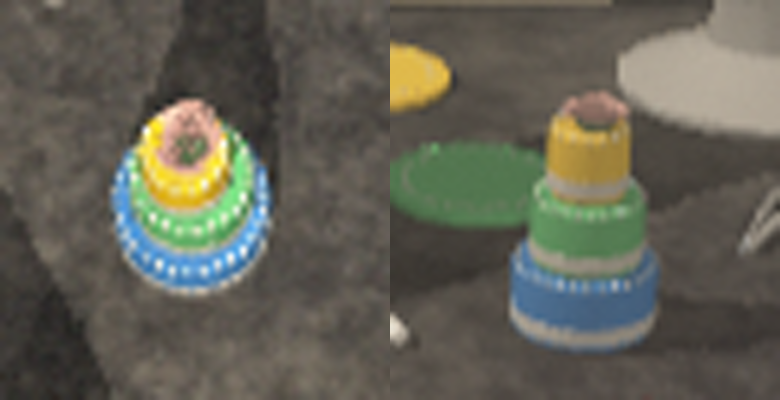

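Crop: the stack is blue, green, yellow from the bottom up, with the rose on top. It is the only one. Green candidates were the green card (249,180), the red disc (353,171) and the black disc (295,260); by colour it is the one at (249,180). One more measurement will give the stack axes and the pad.

Run:
```python
from h import *
f=np.load("top0.npz");p,C=f["p"],cloud("top",f["d"])
P=C[150:190,288:322].reshape(-1,3)
for nm,a,b,r in(("L",.029,.035,.031),("M",.061,.067,.024),("S",.093,.099,.017)):
    Q=P[(P[:,2]>a)&(P[:,2]<b)]; print(nm,"x",round(Q[:,0].min()+r,4),"y",round((Q[:,1].min()+Q[:,1].max())/2,4),"ywid",round(np.ptp(Q[:,1]),4))
# tangent fit: outline columns of each colour in top/side at its lower/upper rims
for n in("top","side"):
    p=np.load(n+"0.npz")["p"];hsv=cv2.cvtColor(p,cv2.COLOR_RGB2HSV)
    x0,y0,x1,y1=(285,145,322,192) if n=="top" else (330,175,365,232)
    for nm,lo,hi,z in(("L",(98,90,80),(112,255,255),.032),("M",(45,70,50),(80,255,255),.064),("S",(20,120,100),(34,255,255),.096)):
        m=cv2.inRange(hsv,lo,hi)[y0:y1,x0:x1];v,u=np.nonzero(m)
        w=[(a,u[v==a].min(),u[v==a].max()) for a in set(v)]
        a,l,r=max(w,key=lambda t:t[2]-t[1]); print(n,nm,"row",a+y0,"cols",l+x0,r+x0,"pred ctr for (.585,-.0465)",proj(n,[.585,-.0465,z]).round(1))
top=np.load("top0.npz")["p"];h=cv2.cvtColor(top,cv2.COLOR_RGB2HSV)
print(h[211,447],h[205,450])
seed=h[211,447].astype(int)
lab=top[185:237,415:480].astype(int);m=(np.abs(lab-top[211,447].astype(int)).max(-1)<35).astype(np.uint8)
c=max(cv2.findContours(m,0,1)[0],key=cv2.contourArea)[:,0]+[415,185]
w=np.array([ray("top",*q,.014)[:2] for q in c],np.float32);print("pad",cv2.minAreaRect(w))
sp=np.load("side0.npz")["p"]
m=(np.abs(sp.astype(int)-sp[322,333].astype(int)).max(-1)<35).astype(np.uint8);m[:290]=0;m[:,:300]=0;m[:,365:]=0
c=max(cv2.findContours(m,0,1)[0],key=cv2.contourArea)[:,0]
w=np.array([ray("side",*q,.014)[:2] for q in c],np.float32);print("pad side",cv2.minAreaRect(w))
print("pad z",C[211,447],"mach crank",[C[v,u].round(3) for v,u in((236,412),(225,405),(250,402))])
```

```text
L x 0.5872 y -0.0458 ywid 0.0608
M x 0.5872 y -0.0471 ywid 0.0449
S x 0.588 y -0.0447 ywid 0.0316
top L row 168 cols 293 316 pred ctr for (.585,-.0465) [304.1 169.8]
top M row 163 cols 295 313 pred ctr for (.585,-.0465) [303.7 166.2]
top S row 162 cols 296 308 pred ctr for (.585,-.0465) [303.3 162.4]
side L row 213 cols 335 358 pred ctr for (.585,-.0465) [347.  209.7]
side M row 201 cols 330 357 pred ctr for (.585,-.0465) [347.5 198.2]
side S row 188 cols 341 354 pred ctr for (.585,-.0465) [348.1 186.4]
[ 11  31 248] [ 10  29 248]
pad ((0.49834877252578735, -0.41032785177230835), (0.1067630797624588, 0.0735226720571518), 71.55590057373047)
pad side ((0.4969836175441742, -0.4146595597267151), (0.11429689079523087, 0.07159075140953064), 71.68448638916016)
pad z [ 0.49963985 -0.40993123  0.01395841] mach crank [array([ 0.417, -0.3  ,  0.122]), array([ 0.438, -0.28 ,  0.145]), array([ 0.398, -0.3  ,  0.004])]
```

Stack axis is at about (.587,-.046) with tier tops at .032/.064/.096. The pad centre is (.498,-.412), its long axis about 72° from x. These match the given sizes, so I'm moving now.

```bash
python3 -m inch '1 0 0 -0.01 0 0 -0.095;1 0 0 -0.01 0 0 -0.095;1 0 0 -0.01 0 0 -0.095;1 -0.016 -0.025 0 0 0 0;1 -0.016 -0.025 0 0 0 0;1 -0.016 -0.025 0 0 0 0;1 -0.016 -0.025 0 0 0 0;1 -0.016 -0.025 0 0 0 0;1 -0.016 -0.025 0 0 0 0;1 -0.016 -0.025 0 0 0 0;1 -0.016 -0.025 0 0 0 0;1 -0.016 -0.025 0 0 0 0;1 -0.016 -0.025 0 0 0 0;1 -0.016 -0.025 0 0 0 0;1 -0.016 -0.025 0 0 0 0;1 -0.016 -0.025 0 0 0 0;1 -0.016 -0.025 0 0 0 0;1 -0.016 -0.025 0 0 0 0;1 0 0 0 0 0 0;1 0 0 0 0 0 0' 10
```

```text
clock: 1.77
tool_pos: [0.4166, 0.2227, 0.2461]
eef_rot: [0.003, 1.0, -0.0, -0.0]
contact_force: [-0.7, 0.8, 0.7]
opening: 1.0
finger_force: 0.0
```

```bash
python3 -m inch '1 -0.0155 -0.0245 0 0 0 0;1 -0.0155 -0.0245 0 0 0 0;1 -0.0155 -0.0245 0 0 0 0;1 -0.0155 -0.0245 0 0 0 0;1 -0.0155 -0.0245 0 0 0 0;1 -0.0155 -0.0245 0 0 0 0;1 -0.0155 -0.0245 0 0 0 0;1 -0.0155 -0.0245 0 0 0 0;1 -0.0155 -0.0245 0 0 0 0;1 -0.0155 -0.0245 0 0 0 0;1 -0.0155 -0.0245 0 0 0 0;1 0 0 0.02 0 0 0;1 0 0 0.02 0 0 0;1 0 0 0.02 0 0 0;1 0 0 0.02 0 0 0;1 0 0 0 0 0 0;1 0 0 0 0 0 0;1 0 0 0 0 0 0'
python3 - <<'E'
from h import *
p,d=snapshot("side");q,e=snapshot("top")
print(proj("side",[.587,-.046,.1]),proj("side",get_state()["tool_pos"]))
a=cv2.resize(p[120:240,290:410],(400,400));b=cv2.resize(q[110:220,250:360],(400,400))
cv2.imwrite("pics/pre.png",np.hstack([a,b])[:,:,::-1])
E
```

```text
clock: 3.27
tool_pos: [0.5869, -0.0439, 0.1673]
eef_rot: [-0.0, 1.0, 0.0, 0.001]
contact_force: [0.4, -0.3, 0.8]
opening: 0.999
finger_force: 0.0
[348.96198463 184.84743033] [350.27496574 158.48951063]
```

View pics/pre.png

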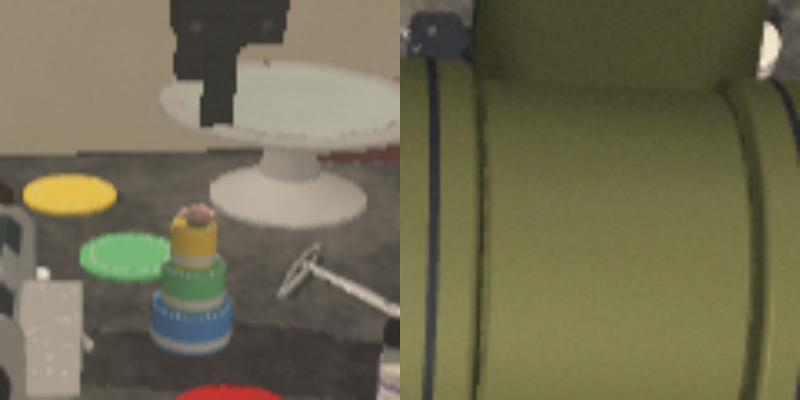

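Side crop: the near finger hangs at about (355,158) over the rose (349,185), as predicted. Lowering over the rose now.

```bash
python3 -m inch '0.3 0 -0.001 0.01 0 0 0;0.3 0 -0.001 0.01 0 0 0;0.3 0 0 0.01 0 0 0;0.3 0 0 0.01 0 0 0;0.3 0 0 0.01 0 0 0;0.3 0 0 0.007 0 0 0;0.3 0 0 0 0 0 0;0.3 0 0 0 0 0 0;0.3 0 0 0 0 0 0;0.3 0 0 0 0 0 0' 5
```

```text
clock: 4.2
tool_pos: [0.5867, -0.0471, 0.1099]
eef_rot: [0.0, 1.0, 0.0, 0.001]
contact_force: [0.1, -0.2, -0.4]
opening: 0.647
finger_force: 0.0
```

```bash
python3 -m inch '0 0 0 0.0015 0 0 0;-0.2 0 0 0 0 0 0;-0.4 0 0 0 0 0 0;-0.6 0 0 0 0 0 0;-0.8 0 0 0 0 0 0;-1 0 0 0 0 0 0;-1 0 0 0 0 0 0;-1 0 0 0 0 0 0;-1 0 0 0 0 0 0;-1 0 0 0 0 0 0' 5; python3 -m inch '-1 0 0 -0.004 0 0 0;-1 0 0 -0.008 0 0 0;-1 0 0 -0.01 0 0 0;-1 0 0 -0.02 0 0 0;-1 0 0 -0.02 0 0 0;-1 0 0 0 0 0 0'
python3 - <<'E'
from h import *
p,d=snapshot("side")
cv2.imwrite("pics/g1.png",cv2.resize(p[120:240,290:410],(480,480))[:,:,::-1])
E
```

```text
clock: 5.03
tool_pos: [0.5862, -0.0471, 0.1079]
eef_rot: [0.0, 1.0, 0.0, 0.0]
contact_force: [-0.2, -0.7, -0.3]
opening: 0.004
finger_force: 0.0
clock: 5.53
tool_pos: [0.5891, -0.047, 0.1745]
eef_rot: [0.001, 1.0, 0.0, 0.004]
contact_force: [1.2, -0.3, -0.1]
opening: 0.005
finger_force: 0.0
```

View pics/g1.png

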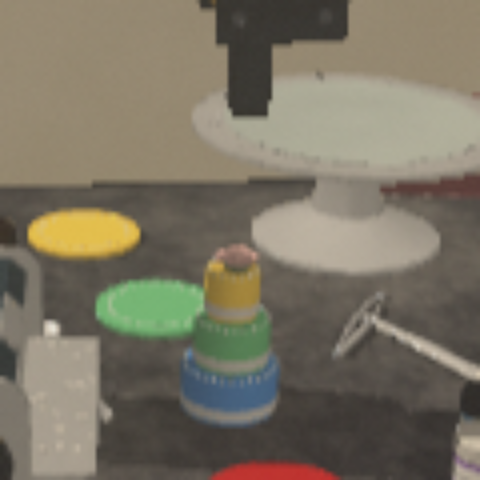

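Side crop: the rose is still on the tier at about (349,184) and the fingers closed on nothing. The visible fingertip at (352,149) lies higher than the nose length predicts, so I'll measure that offset.

```bash
python3 -m inch '1 0 0 0 0 0 0;1 0 0 0 0 0 0;1 0 0 0 0 0 0;1 0 0 0 0 0 0;1 0 0 0 0 0 0;1 0 0 0 0 0 0'
python3 - <<'E'
from h import *
print(r.nose_length,[a for a in dir(r) if a[0]!='_'])
s=get_state();print(s["tool_pos"],s["eef_rot"],s["q"],s["opening"])
p,d=snapshot("side");C=cloud("side",d)
k=(C[...,0]>.52)&(C[...,0]<.65)&(abs(C[...,1]+.046)<.11)&(C[...,2]>.125)&(C[...,2]<.4)
Q=C[k];v,u=np.nonzero(k);print(len(Q),u.min(),u.max(),v.max())
for a in np.arange(.14,.3,.01):
    T=Q[(Q[:,2]>=a)&(Q[:,2]<a+.01)]
    if len(T): print(round(a,3),len(T),T.min(0).round(3),T.max(0).round(3),np.median(T,0).round(3))
K=C[170:195,335:362].reshape(-1,3);K=K[(K[:,2]>.09)];print("rose top",K.max(0).round(4),np.median(K[K[:,2]>.1],0).round(4))
cv2.imwrite("pics/g2.png",cv2.resize(p[90:210,270:430],(640,480))[:,:,::-1])
E
```

```text
clock: 6.08
tool_pos: [0.5859, -0.0471, 0.1695]
eef_rot: [0.0, 1.0, 0.0, -0.0]
contact_force: [0.6, -0.3, 0.5]
opening: 0.433
finger_force: 0.0
0.011 ['Unreachable', 'finish_job', 'nose_length']
[ 0.58593352 -0.04706406  0.16945676] [ 3.20608640e-04  9.99999858e-01  6.74427680e-05 -4.19980553e-04] [ 0.16987205  0.70717241 -0.2904298   1.72515575  0.2760617   0.75038515
  1.31213488] 0.4328713738451114
2833 332 376 153
0.19 32 [ 0.574 -0.081  0.192] [ 0.595 -0.017  0.199] [ 0.58  -0.077  0.196]
0.2 64 [ 0.574 -0.081  0.2  ] [ 0.595 -0.018  0.21 ] [ 0.581 -0.078  0.205]
0.21 64 [ 0.574 -0.084  0.21 ] [ 0.594 -0.013  0.22 ] [ 0.581 -0.079  0.215]
0.22 48 [ 0.574 -0.085  0.22 ] [ 0.596 -0.016  0.23 ] [ 0.582 -0.081  0.225]
0.23 43 [ 0.574 -0.086  0.23 ] [ 0.595 -0.079  0.24 ] [ 0.585 -0.083  0.235]
0.24 10 [ 0.574 -0.086  0.241] [ 0.594 -0.08   0.242] [ 0.584 -0.083  0.241]
0.25 57 [ 0.552 -0.135  0.257] [0.618 0.035 0.26 ] [ 0.586 -0.131  0.258]
0.26 199 [ 0.55  -0.135  0.26 ] [0.619 0.035 0.27 ] [ 0.575 -0.131  0.265]
0.27 222 [ 0.551 -0.136  0.27 ] [0.619 0.034 0.28 ] [ 0.567 -0.13   0.275]
0.28 201 [ 0.55  -0.141  0.28 ] [0.619 0.036 0.29 ] [ 0.571 -0.137  0.284]
0.29 404 [ 0.551 -0.142  0.29 ] [0.618 0.039 0.3  ] [ 0.576 -0.126  0.298]
rose top [ 0.6001 -0.0336  0.4901] [ 0.5865 -0.0477  0.1044]
```

View pics/g2.png

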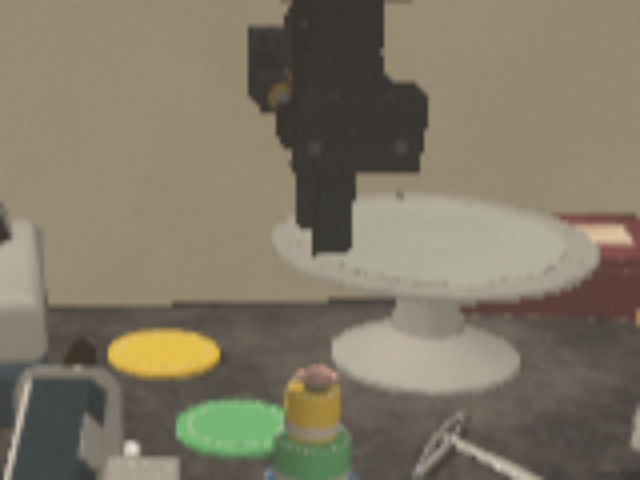

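The depth shows the fingertips at z≈.192 and the body at .257 with the TCP reported at .1695. Both really lie about 33 mm higher than reported, so the real tip z is reported z + .022. x and y agree. I'll go lower on that basis and check by depth.

```bash
python3 -m inch '0.3 0 0 0.02 0 0 0;0.3 0 0 0.02 0 0 0;0.3 0 0 0.015 0 0 0;0.3 0 0 0.01 0 0 0;0.3 0 0 0.01 0 0 0;0.3 0 0 0.007 0 0 0;0.3 0 0 0 0 0 0;0.3 0 0 0 0 0 0;0.3 0 0 0 0 0 0;0.3 0 0 0 0 0 0' 5
cat > tip.py <<'E'
from h import *
s=get_state();t=s["tool_pos"];d=snapshot("side")[1];C=cloud("side",d)
op=.088*s["opening"]/2
k=(abs(C[...,0]-t[0])<.03)&(abs(C[...,1]-t[1]+op+.01)<.016)&(C[...,2]>t[2]-.03)&(C[...,2]<t[2]+.16)
Q=C[k];Q=Q[abs(Q[:,1]-np.median(Q[:,1]))<.02];F=Q[Q[:,2]<t[2]+.07]
print("rep",t.round(4),"op",s["opening"].round(3),"tip z",np.sort(F[:,2])[:8].round(4),"x",F[:,0].min().round(4),F[:,0].max().round(4),"y",np.median(F[:,1]).round(4))
B=Q[Q[:,2]>t[2]+.075];print("body z min",B[:,2].min().round(4) if len(B) else None)
E
python3 tip.py
```

```text
clock: 6.97
tool_pos: [0.5868, -0.0472, 0.0887]
eef_rot: [0.0, 1.0, 0.0, 0.001]
contact_force: [-1.3, 0.3, 0.4]
opening: 0.649
finger_force: 0.0Traceback (most recent call last):
  File "tip.py", line 6, in <module>
    print("rep",t.round(4),"op",s["opening"].round(3),"tip z",np.sort(F[:,2])[:8].round(4),"x",F[:,0].min().round(4),F[:,0].max().round(4),"y",np.median(F[:,1]).round(4))
                                ^^^^^^^^^^^^^^^^^^
AttributeError: 'float' object has no attribute 'round'
```

```bash
sed -i 's/s\["opening"\].round(3)/round(s["opening"],3)/' tip.py; python3 tip.py
```

```text
rep [ 0.5867 -0.0471  0.0886] op 0.648 tip z [0.06   0.0619 0.0622 0.0649 0.065  0.114  0.1143 0.1147] x 0.5748 0.5965 y -0.0901
body z min 0.2093
```

Tip at .114 with .0886 reported confirms an offset of about +.024. Down 13 mm more, then close.

```bash
python3 -m inch '0.3 0 0 0.005 0 0 0;0.3 0 0 0.005 0 0 0;0.2 0 0 0.003 0 0 0;0 0 0 0 0 0 0;-0.2 0 0 0 0 0 0;-0.4 0 0 0 0 0 0;-0.6 0 0 0 0 0 0;-1 0 0 0 0 0 0;-1 0 0 0 0 0 0;-1 0 0 0 0 0 0;-1 0 0 0 0 0 0;-1 0 0 0 0 0 0' 5; python3 tip.py
```

```text
clock: 8.07
tool_pos: [0.5863, -0.0471, 0.075]
eef_rot: [0.0, 1.0, 0.0, 0.0]
contact_force: [-0.6, 0.4, 0.6]
opening: 0.258
finger_force: 5.0
rep [ 0.5863 -0.0471  0.075 ] op 0.258 tip z [0.0452 0.0453 0.0453 0.0455 0.0455 0.0457 0.0459 0.046 ] x 0.5627 0.6083 y -0.0651
body z min 0.1856
```

```bash
python3 -m inch '-1 0 0 -0.003 0 0 0;-1 0 0 -0.006 0 0 0;-1 0 0 -0.01 0 0 0;-1 0 0 -0.015 0 0 0;-1 0 0 -0.02 0 0 0;-1 0 0 -0.02 0 0 0;-1 0 0 -0.02 0 0 0;-1 0 0 -0.006 0 0 0;-1 0 0 0 0 0 0' 5; python3 -m inch '-1 0.0026 -0.011 0 0 0 0;-1 0.0052 -0.022 0 0 0 0;-1 0.0052 -0.022 0 0 0 0;-1 0.0052 -0.022 0 0 0 0;-1 0.0052 -0.022 0 0 0 0;-1 0.0052 -0.022 0 0 0 0;-1 0.0052 -0.022 0 0 0 0;-1 0.0052 -0.022 0 0 0 0;-1 0.0052 -0.022 0 0 0 0;-1 0.0052 -0.022 0 0 0 0;-1 0.0052 -0.022 0 0 0 0;-1 0.0052 -0.022 0 0 0 0;-1 0.0052 -0.022 0 0 0 0;-1 0.0052 -0.022 0 0 0 0;-1 0.0052 -0.022 0 0 0 0;-1 0.0052 -0.022 0 0 0 0;-1 0.0052 -0.022 0 0 0 0;-1 0.0026 -0.011 0 0 0 0;-1 0 0 0 0 0 0;-1 0 0 0 0 0 0'
python3 - <<'E'
from h import *
s=get_state();t=s["tool_pos"];p,d=snapshot("side");C=cloud("side",d)
k=(abs(C[...,0]-t[0])<.04)&(abs(C[...,1]-t[1])<.06)&(C[...,2]>.1)
Q=C[k];print(t,s["opening"])
for a in np.arange(.15,.3,.01):
    T=Q[(Q[:,2]>=a)&(Q[:,2]<a+.01)]
    if len(T): print(round(a,3),len(T),T.min(0).round(3),T.max(0).round(3))
u,v=proj("side",t).astype(int);v0=max(v-60,0)
cv2.imwrite("pics/g3.png",cv2.resize(p[v0:v0+150,u-75:u+75],(500,500))[:,:,::-1]);print(u-75,v0)
E
```

```text
clock: 8.87
tool_pos: [0.5876, -0.0471, 0.1772]
eef_rot: [0.0, 1.0, 0.0, 0.002]
contact_force: [1.2, -0.5, 0.2]
opening: 0.259
finger_force: 5.0
clock: 10.53
tool_pos: [0.4967, -0.4206, 0.1738]
eef_rot: [0.001, 1.0, 0.001, -0.001]
contact_force: [-0.4, 1.4, -0.3]
opening: 0.261
finger_force: 5.0
[ 0.49669921 -0.42057177  0.17375849] 0.2607724558235465
0.19 16 [ 0.486 -0.444  0.198] [ 0.505 -0.398  0.2  ]
0.2 113 [ 0.484 -0.447  0.2  ] [ 0.506 -0.397  0.21 ]
0.21 94 [ 0.485 -0.448  0.21 ] [ 0.507 -0.407  0.22 ]
0.22 87 [ 0.486 -0.449  0.22 ] [ 0.506 -0.439  0.23 ]
0.26 38 [ 0.462 -0.463  0.264] [ 0.481 -0.377  0.27 ]
0.27 122 [ 0.462 -0.463  0.27 ] [ 0.479 -0.377  0.28 ]
0.28 125 [ 0.462 -0.463  0.28 ] [ 0.476 -0.378  0.286]
0.29 107 [ 0.473 -0.469  0.293] [ 0.512 -0.372  0.3  ]
260 179
```

View pics/g3.png

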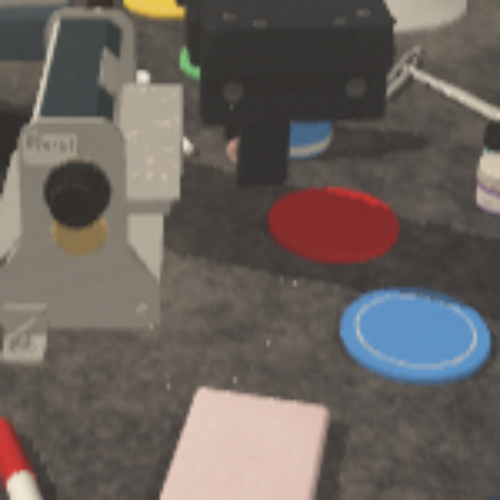

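The rose is held; its pink shows left of the finger at (330,224) in full-frame pixels. Tip offset is again +.024. Lowering onto the pad.

```bash
python3 -m inch '-1 0 0 0.01 0 0 0;-1 0 0 0.02 0 0 0;-1 0 0 0.02 0 0 0;-1 0 0 0.02 0 0 0;-1 0 0 0.02 0 0 0;-1 0 0 0.02 0 0 0;-1 0 0 0.02 0 0 0;-1 0 0 0.015 0 0 0;-1 0 0 0.01 0 0 0;-1 0 0 0.007 0 0 0;-1 0 0 0.006 0 0 0;-1 0 0 0.005 0 0 0;-1 0 0 0.003 0 0 0;-1 0 0 0 0 0 0;-1 0 0 0 0 0 0;-1 0 0 0 0 0 0;-1 0 0 0 0 0 0'; python3 tip.py
```

```text
clock: 12.0
tool_pos: [0.4978, -0.4214, -0.0006]
eef_rot: [0.0, 1.0, -0.0, 0.0]
contact_force: [0.4, 0.0, -1.1]
opening: 0.258
finger_force: 5.0
rep [ 0.4978 -0.4214 -0.0006] op 0.258 tip z [-0.0017 -0.0015 -0.0012 -0.0009 -0.0006 -0.0005 -0.0003 -0.0001] x 0.4678 0.5277 y -0.4457
body z min 0.1022
```

```bash
python3 -m inch '-1 0 0 0.0015 0 0 0;-1 0 0 0.0015 0 0 0;-1 0 0 0 0 0 0;-1 0 0 0 0 0 0'; python3 -m inch '-1 0 0 0.0015 0 0 0;-1 0 0 0.001 0 0 0;-1 0 0 0 0 0 0;-1 0 0 0 0 0 0'
```

```text
clock: 12.38
tool_pos: [0.4974, -0.421, -0.0043]
eef_rot: [0.0, 1.0, 0.0, -0.0]
contact_force: [-0.6, -0.2, -0.6]
opening: 0.259
finger_force: 5.0
clock: 12.72
tool_pos: [0.4974, -0.421, -0.0068]
eef_rot: [0.0, 1.0, 0.0, -0.0]
contact_force: [0.2, 0.4, -0.1]
opening: 0.258
finger_force: 5.0
```

```bash
python3 -m inch '-0.45 0 0 0 0 0 0;-0.4 0 0 0 0 0 0;-0.3 0 0 0 0 0 0;-0.1 0 0 0 0 0 0;0.2 0 0 0 0 0 0;0.2 0 0 0 0 0 0;0.2 0 0 -0.005 0 0 0;0.2 0 0 -0.01 0 0 0;0.2 0 0 -0.02 0 0 0;0.2 0 0 -0.03 0 0 0;0.2 0 0 -0.03 0 0 0;0.2 0 0 -0.03 0 0 0;0.2 0 0 -0.03 0 0 0;0.2 0 0 -0.03 0 0 0;0.2 0 0 0 0 0 0;0.2 0 0 0 0 0 0'
python3 - <<'E'
from h import *
p,d=snapshot("side");C=cloud("side",d)
cv2.imwrite("pics/g4.png",cv2.resize(p[270:370,280:380],(400,400))[:,:,::-1])
k=C[280:350,300:365].reshape(-1,3);k=k[(k[:,2]>.02)&(k[:,2]<.06)];print(len(k),k.mean(0).round(3),np.ptp(k,0).round(3),k.max(0).round(3))
E
```

```text
clock: 14.05
tool_pos: [0.4987, -0.4219, 0.1814]
eef_rot: [0.0, 1.0, -0.002, 0.002]
contact_force: [-0.1, 0.2, -1.2]
opening: 0.601
finger_force: 0.0
101 [ 0.498 -0.42   0.023] [0.026 0.023 0.01 ] [ 0.511 -0.408  0.03 ]
```

View pics/g4.png

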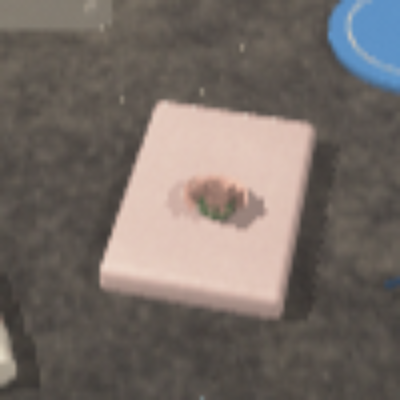

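The rose sits on the pad at (.498,-.420), top at z .030 as expected (29 mm), petals up at about (334,319). Now I'll re-measure the yellow tier.

```bash
cat > stack.py <<'E'
from h import *
p,d=snapshot("top");C=cloud("top",d)
K=C[145:195,280:330].reshape(-1,3)
for nm,z,r_ in(("L",.032,.031),("M",.064,.024),("S",.096,.017)):
    Q=K[(abs(K[:,2]-z)<.004)];
    if len(Q)>20:print(nm,len(Q),"x",round(Q[:,0].min()+r_,4),"y",round((Q[:,1].min()+Q[:,1].max())/2,4),"mean",Q.mean(0).round(4),np.ptp(Q,0).round(4))
E
python3 stack.py
```

```text
L 119 x 0.5884 y -0.046 mean [ 0.5753 -0.0464  0.0318] [0.0488 0.0608 0.0074]
M 95 x 0.5878 y -0.0469 mean [ 0.5788 -0.0515  0.0641] [0.0435 0.045  0.0078]
S 142 x 0.5861 y -0.0446 mean [ 0.586  -0.0452  0.096 ] [0.0329 0.0314 0.0077]
```

```bash
python3 -m inch '0.3 -0.0026 0.011 0 0 0 0;0.3 -0.0052 0.022 0 0 0 0;0.3 -0.0052 0.022 0 0 0 0;0.3 -0.0052 0.022 0 0 0 0;0.3 -0.0052 0.022 0 0 0 0;0.3 -0.0052 0.022 0 0 0 0;0.3 -0.0052 0.022 0 0 0 0;0.3 -0.0052 0.022 0 0 0 0;0.3 -0.0052 0.022 0 0 0 0;0.3 -0.0052 0.022 0 0 0 0;0.3 -0.0052 0.022 0 0 0 0;0.3 -0.0052 0.022 0 0 0 0;0.3 -0.0052 0.022 0 0 0 0;0.3 -0.0052 0.022 0 0 0 0;0.3 -0.0052 0.022 0 0 0 0;0.3 -0.0052 0.022 0 0 0 0;0.3 -0.0052 0.022 0 0 0 0;0.3 -0.0026 0.011 0 0 0 0;0.3 0 0 0 0 0 0;0.3 0 0 0 0 0 0'; python3 -m inch '0.3 0 0 0.02 0 0 0;0.3 0 0 0.02 0 0 0;0.3 0 0 0.02 0 0 0;0.3 0 0 0.02 0 0 0;0.3 0 0 0.01 0 0 0;0.3 0 0 0 0 0 0;0.3 0 0 0 0 0 0;0.3 0 0 0 0 0 0'; python3 tip.py
```

```text
clock: 15.82
tool_pos: [0.5854, -0.0471, 0.1777]
eef_rot: [-0.0, 1.0, -0.0, -0.001]
contact_force: [-0.7, -0.6, -0.5]
opening: 0.649
finger_force: 0.0
clock: 16.48
tool_pos: [0.5868, -0.0478, 0.0893]
eef_rot: [0.001, 1.0, -0.0, 0.001]
contact_force: [0.5, -1.0, -0.7]
opening: 0.65
finger_force: 0.0
rep [ 0.5868 -0.0478  0.0893] op 0.65 tip z [0.0626 0.0659 0.1142 0.1144 0.1145 0.1147 0.115  0.115 ] x 0.575 0.5965 y -0.0903
body z min 0.2097
```

```bash
python3 -m inch '0.3 0 0.001 0.012 0 0 0;0.3 0 0.001 0.012 0 0 0;0.3 0 0 0.01 0 0 0;0.3 0 0 0.006 0 0 0;0.3 0 0 0.003 0 0 0;0.2 0 0 0 0 0 0;0 0 0 0 0 0 0;-0.1 0 0 0 0 0 0;-0.2 0 0 0 0 0 0;-0.3 0 0 0 0 0 0;-0.5 0 0 0 0 0 0;-1 0 0 0 0 0 0;-1 0 0 0 0 0 0;-1 0 0 0 0 0 0' 15; python3 tip.py
```

```text
clock: 17.7
tool_pos: [0.5865, -0.0452, 0.0458]
eef_rot: [0.0, 1.0, -0.0, 0.0]
contact_force: [-0.4, -0.4, 4.2]
opening: 0.377
finger_force: 15.0
rep [ 0.5865 -0.0452  0.0458] op 0.377 tip z [0.0161 0.0162 0.0162 0.0164 0.0166 0.0167 0.0168 0.0169] x 0.5581 0.6113 y -0.0693
body z min 0.1646
```

Gripped at 33 mm, which matches the 34 mm tier. Lifting and carrying it to the yellow card.

```bash
python3 -m inch '-1 0 0 -0.003 0 0 0;-1 0 0 -0.006 0 0 0;-1 0 0 -0.01 0 0 0;-1 0 0 -0.02 0 0 0;-1 0 0 -0.02 0 0 0;-1 0 0 -0.02 0 0 0;-1 0 0 -0.02 0 0 0;-1 0 0 -0.01 0 0 0;-1 0 0 0 0 0 0;-1 0 0 0 0 0 0'; python3 -m inch '-1 0.0026 0.0109 0 0 0 0;-1 0.0052 0.0218 0 0 0 0;-1 0.0052 0.0218 0 0 0 0;-1 0.0052 0.0218 0 0 0 0;-1 0.0052 0.0218 0 0 0 0;-1 0.0052 0.0218 0 0 0 0;-1 0.0052 0.0218 0 0 0 0;-1 0.0052 0.0218 0 0 0 0;-1 0.0052 0.0218 0 0 0 0;-1 0.0052 0.0218 0 0 0 0;-1 0.0052 0.0218 0 0 0 0;-1 0.0052 0.0218 0 0 0 0;-1 0.0052 0.0218 0 0 0 0;-1 0.0026 0.0109 0 0 0 0;-1 0 0 0 0 0 0;-1 0 0 0 0 0 0;-1 0 0 0 0 0 0'; python3 tip.py
python3 - <<'E'
from h import *
p,d=snapshot("side");C=cloud("side",d)
cv2.imwrite("pics/g5.png",cv2.resize(p[90:240,260:410],(500,500))[:,:,::-1])
k=cv2.inRange(cv2.cvtColor(p,cv2.COLOR_RGB2HSV),(20,110,90),(34,255,255))>0
Q=C[k];Q=Q[(Q[:,2]>.1)&(Q[:,1]<.3)];print(len(Q),Q.min(0).round(3),Q.max(0).round(3))
E
```

```text
clock: 18.58
tool_pos: [0.5862, -0.0452, 0.1547]
eef_rot: [0.0, 1.0, 0.0, 0.0]
contact_force: [-0.7, -0.3, -1.1]
opening: 0.378
finger_force: 15.0
clock: 20.0
tool_pos: [0.5189, 0.2362, 0.1539]
eef_rot: [0.001, 1.0, -0.001, -0.0]
contact_force: [-0.2, -0.4, -1.0]
opening: 0.377
finger_force: 15.0
rep [0.5189 0.2362 0.1539] op 0.377 tip z [0.1788 0.1788 0.179  0.1794 0.1796 0.1799 0.18   0.1803] x 0.507 0.5276 y 0.2058
body z min 0.2791
36 [0.5   0.209 0.183] [0.533 0.242 0.211]
```

View pics/g5.png

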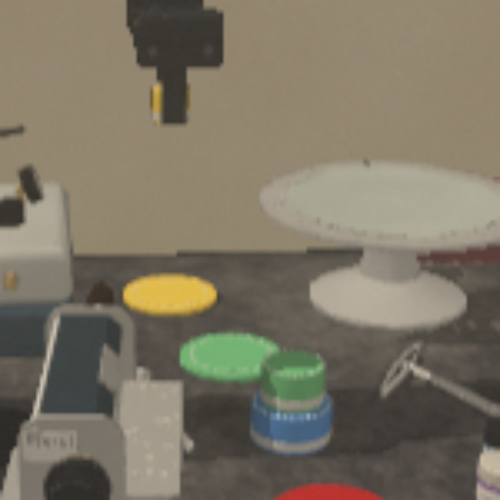

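The yellow tier hangs level in the fingers at about (310,121) px, and the green and blue tiers are undisturbed at (347,205). Lowering onto the yellow card.

```bash
python3 -m inch '-1 0 0.001 0.01 0 0 0;-1 0 0.001 0.02 0 0 0;-1 -0.0005 0 0.02 0 0 0;-1 0 0 0.02 0 0 0;-1 0 0 0.02 0 0 0;-1 0 0 0.02 0 0 0;-1 0 0 0.015 0 0 0;-1 0 0 0.01 0 0 0;-1 0 0 0.01 0 0 0;-1 0 0 0.006 0 0 0;-1 0 0 0.005 0 0 0;-1 0 0 0.003 0 0 0;-1 0 0 0 0 0 0;-1 0 0 0 0 0 0;-1 0 0 0 0 0 0;-1 0 0 0 0 0 0'
```

```text
clock: 21.43
tool_pos: [0.5197, 0.2405, -0.004]
eef_rot: [0.0, 1.0, 0.0, 0.0]
contact_force: [0.2, 1.0, -0.7]
opening: 0.378
finger_force: 15.0
```

```bash
python3 -m inch '-1 0 0 0.002 0 0 0;-1 0 -0.001 0.002 0 0 0;-1 0 0 0 0 0 0;-1 0 0 0 0 0 0'; python3 -m inch '-1 0 0 0.002 0 0 0;-1 0 0 0 0 0 0;-1 0 0 0 0 0 0';  python3 -m inch '-1 0 0 0.0015 0 0 0;-1 0 0 0 0 0 0;-1 0 0 0 0 0 0'
```

```text
clock: 21.77
tool_pos: [0.5192, 0.2391, -0.0087]
eef_rot: [0.0, 1.0, -0.0, -0.0]
contact_force: [-0.4, 0.4, 0.2]
opening: 0.38
finger_force: 15.0
clock: 22.02
tool_pos: [0.5192, 0.2393, -0.0107]
eef_rot: [0.0, 1.0, -0.0, -0.0]
contact_force: [-0.5, 0.3, -1.5]
opening: 0.377
finger_force: 15.0
clock: 22.27
tool_pos: [0.5193, 0.2394, -0.0121]
eef_rot: [0.0, 1.0, 0.0, -0.0]
contact_force: [-0.3, 0.4, 0.2]
opening: 0.378
finger_force: 15.0
```

```bash
python3 -m inch '-1 0 0 0.001 0 0 0;-1 0 0 0 0 0 0;-1 0 0 0 0 0 0'; python3 -m inch '-1 0 0 0.001 0 0 0;-1 0 0 0 0 0 0;-1 0 0 0 0 0 0'
```

```text
clock: 22.52
tool_pos: [0.5193, 0.2394, -0.0122]
eef_rot: [0.0, 1.0, 0.0, 0.0]
contact_force: [-1.8, -0.2, 7.0]
opening: 0.38
finger_force: 15.0
clock: 22.77
tool_pos: [0.5194, 0.2393, -0.0124]
eef_rot: [0.0, 1.0, -0.0, 0.0]
contact_force: [-3.6, -2.0, 15.7]
opening: 0.379
finger_force: 15.0
```

Contact felt. I'll relieve the force, open and rise.

```bash
python3 -m inch '-1 0 0 -0.0015 0 0 0;-0.2 0 0 0 0 0 0;-0.1 0 0 0 0 0 0;0.1 0 0 0 0 0 0;0.4 0 0 0 0 0 0;0.4 0 0 0 0 0 0;0.4 0 0 -0.005 0 0 0;0.4 0 0 -0.01 0 0 0;0.4 0 0 -0.02 0 0 0;0.4 0 0 -0.03 0 0 0;0.5 0 0 -0.03 0 0 0;0.5 0 0 -0.03 0 0 0;0.5 0 0 -0.03 0 0 0;0.5 0 0 -0.01 0 0 0;0.5 0 0 0 0 0 0;0.5 0 0 0 0 0 0'; python3 stack.py
python3 - <<'E'
from h import *
p,d=snapshot("side");C=cloud("side",d)
K=C[150:190,290:335].reshape(-1,3);K=K[(K[:,2]>.01)&(K[:,2]<.045)&(abs(K[:,0]-.52)<.03)];print(K.min(0).round(3),K.max(0).round(3))
cv2.imwrite("pics/g6.png",cv2.resize(p[130:210,270:350],(320,320))[:,:,::-1])
E
```

```text
clock: 24.1
tool_pos: [0.5192, 0.2391, 0.1526]
eef_rot: [0.0, 1.0, 0.0, 0.0]
contact_force: [-0.5, 0.0, 0.1]
opening: 0.748
finger_force: 0.0
L 123 x 0.5874 y -0.046 mean [ 0.5745 -0.0449  0.032 ] [0.0499 0.0608 0.0077]
M 271 x 0.5877 y -0.047 mean [ 0.5866 -0.0467  0.064 ] [0.0458 0.0449 0.0077]
[0.5  0.22 0.01] [0.532 0.256 0.04 ]
```

View pics/g6.png

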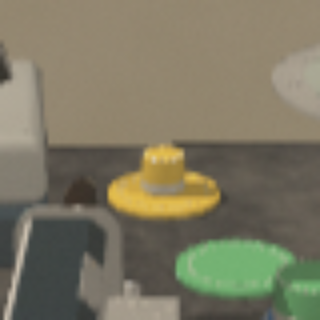

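The yellow tier stands upright in the middle of its card at about (310,173). Next is the green tier at (.587,-.0465).

```bash
python3 -m inch '0.5 -0.0026 -0.011 0 0 0 0;0.5 -0.0052 -0.022 0 0 0 0;0.5 -0.0052 -0.022 0 0 0 0;0.5 -0.0052 -0.022 0 0 0 0;0.5 -0.0052 -0.022 0 0 0 0;0.5 -0.0052 -0.022 0 0 0 0;0.5 -0.0052 -0.022 0 0 0 0;0.5 -0.0052 -0.022 0 0 0 0;0.5 -0.0052 -0.022 0 0 0 0;0.5 -0.0052 -0.022 0 0 0 0;0.5 -0.0052 -0.022 0 0 0 0;0.5 -0.0052 -0.022 0 0 0 0;0.5 -0.0052 -0.022 0 0 0 0;0.5 -0.0026 -0.011 0 0 0 0;0.5 0 0 0 0 0 0;0.5 0 0 0 0 0 0'; python3 -m inch '0.5 0 0 0.02 0 0 0;0.5 0 0 0.02 0 0 0;0.5 0 0 0.02 0 0 0;0.5 0 0 0.02 0 0 0;0.5 0 0 0.01 0 0 0;0.5 0 0 0 0 0 0;0.5 0 0 0 0 0 0;0.5 0 0 0 0 0 0'; python3 tip.py
```

```text
clock: 25.53
tool_pos: [0.586, -0.0467, 0.1516]
eef_rot: [0.001, 1.0, 0.0, -0.001]
contact_force: [-0.3, 0.6, -0.3]
opening: 0.753
finger_force: 0.0
clock: 26.2
tool_pos: [0.5874, -0.0458, 0.0634]
eef_rot: [-0.0, 1.0, 0.0, 0.001]
contact_force: [0.0, -0.2, 0.3]
opening: 0.753
finger_force: 0.0
rep [ 0.5874 -0.0458  0.0634] op 0.753 tip z [0.0334 0.0336 0.0339 0.034  0.0853 0.0853 0.0857 0.0862] x 0.5754 0.597 y -0.0931
body z min 0.1844
```

```bash
python3 -m inch '0.5 0 0 0.015 0 0 0;0.5 0 0 0.012 0 0 0;0.5 0 0 0.01 0 0 0;0.5 0 0 0.006 0 0 0;0.5 0 0 0.004 0 0 0;0.4 0 0 0 0 0 0;0.3 0 0 0 0 0 0;0.2 0 0 0 0 0 0;0.1 0 0 0 0 0 0;-0.1 0 0 0 0 0 0;-0.5 0 0 0 0 0 0;-1 0 0 0 0 0 0;-1 0 0 0 0 0 0;-1 0 0 0 0 0 0' 15
```

```text
clock: 27.42
tool_pos: [0.5871, -0.0467, 0.0158]
eef_rot: [0.0, 1.0, 0.0, 0.0]
contact_force: [-0.8, 0.7, 5.9]
opening: 0.539
finger_force: 15.0
```

```bash
python3 -m inch '-1 0 0 -0.003 0 0 0;-1 0 0 -0.006 0 0 0;-1 0 0 -0.01 0 0 0;-1 0 0 -0.02 0 0 0;-1 0 0 -0.02 0 0 0;-1 0 0 -0.02 0 0 0;-1 0 0 -0.02 0 0 0;-1 0 0 -0.01 0 0 0;-1 0 0 0 0 0 0;-1 0 0 0 0 0 0'; python3 -m inch '-1 0.002 0.0101 0 0 0 0;-1 0.004 0.0202 0 0 0 0;-1 0.004 0.0202 0 0 0 0;-1 0.004 0.0202 0 0 0 0;-1 0.004 0.0202 0 0 0 0;-1 0.004 0.0202 0 0 0 0;-1 0.004 0.0202 0 0 0 0;-1 0.002 0.0101 0 0 0 0;-1 0 0 0 0 0 0;-1 0 0 0 0 0 0;-1 0 0 0 0 0 0'; python3 tip.py
python3 - <<'E'
from h import *
p,d=snapshot("side");C=cloud("side",d)
m=cv2.inRange(cv2.cvtColor(p,cv2.COLOR_RGB2HSV),(45,70,50),(80,255,255))>0
Q=C[m];A=Q[(Q[:,2]>.1)&(Q[:,2]<.25)&(abs(Q[:,0]-.56)<.05)];print("tier",len(A),A.min(0).round(4),A.max(0).round(4))
A=Q[(abs(Q[:,2]-.006)<.004)];print("card",len(A),A.min(0).round(4),A.max(0).round(4))
E
```

```text
clock: 28.25
tool_pos: [0.5867, -0.0469, 0.1247]
eef_rot: [0.0, 1.0, -0.0, 0.0]
contact_force: [-0.6, 0.3, -1.3]
opening: 0.545
finger_force: 15.0
clock: 29.17
tool_pos: [0.5588, 0.0928, 0.1239]
eef_rot: [0.001, 1.0, -0.001, -0.0]
contact_force: [-0.1, 0.6, 0.1]
opening: 0.539
finger_force: 15.0
rep [0.5588 0.0928 0.1239] op 0.539 tip z [0.1417 0.1418 0.1419 0.1422 0.1423 0.1424 0.1426 0.1431] x 0.5413 0.5711 y 0.0551
body z min 0.2485
tier 71 [0.5343 0.0711 0.1511] [0.5782 0.1103 0.174 ]
card 323 [0.5145 0.0499 0.002 ] [0.6018 0.1354 0.0094]
```

Card centre from the side is (.558,.093), agreeing with (.559,.095) from the top. Lowering.

```bash
python3 -m inch '-1 0 0 0.01 0 0 0;-1 0 0 0.02 0 0 0;-1 -0.001 0 0.02 0 0 0;-1 0 0 0.02 0 0 0;-1 0 0 0.02 0 0 0;-1 0 0 0.015 0 0 0;-1 0 0 0.01 0 0 0;-1 0 0 0.006 0 0 0;-1 0 0 0.004 0 0 0;-1 0 0 0.003 0 0 0;-1 0 0 0 0 0 0;-1 0 0 0 0 0 0;-1 0 0 0 0 0 0;-1 0 0 0 0 0 0';  python3 -m inch '-1 0 0 0.002 0 0 0;-1 0 0 0.002 0 0 0;-1 0 0 0 0 0 0;-1 0 0 0 0 0 0'
```

```text
clock: 30.43
tool_pos: [0.5602, 0.0948, -0.003]
eef_rot: [0.0, 1.0, 0.0, 0.001]
contact_force: [-0.6, 0.2, -1.1]
opening: 0.538
finger_force: 15.0
clock: 30.77
tool_pos: [0.5597, 0.0947, -0.0077]
eef_rot: [0.0, 1.0, -0.0, -0.0]
contact_force: [-0.1, -0.0, 0.0]
opening: 0.54
finger_force: 15.0
```

```bash
python3 -m inch '-1 0 0 0.001 0 0 0;-1 0 0 0.001 0 0 0;-1 0 0 0 0 0 0;-1 0 0 0 0 0 0'; python3 -m inch '-1 0 0 0.001 0 0 0;-1 0 0 0 0 0 0;-1 0 0 0 0 0 0'
```

```text
clock: 31.1
tool_pos: [0.5597, 0.0947, -0.0097]
eef_rot: [0.0, 1.0, 0.0, -0.0]
contact_force: [-0.4, 0.6, 0.2]
opening: 0.539
finger_force: 15.0
clock: 31.35
tool_pos: [0.5599, 0.0947, -0.0102]
eef_rot: [0.0, 1.0, 0.0, 0.0]
contact_force: [-1.5, 0.2, 4.8]
opening: 0.542
finger_force: 15.0
```

```bash
python3 -m inch '-1 0 0 -0.0005 0 0 0;0.15 0 0 0 0 0 0;0.25 0 0 0 0 0 0;0.4 0 0 0 0 0 0;0.6 0 0 0 0 0 0;0.6 0 0 0 0 0 0;0.6 0 0 -0.005 0 0 0;0.6 0 0 -0.01 0 0 0;0.6 0 0 -0.02 0 0 0;0.6 0 0 -0.03 0 0 0;0.8 0 0 -0.03 0 0 0;0.9 0 0 -0.02 0 0 0;0.9 0 0 -0.02 0 0 0;0.9 0 0 0 0 0 0;0.9 0 0 0 0 0 0'; python3 stack.py
python3 - <<'E'
from h import *
p,d=snapshot("side");C=cloud("side",d)
K=C[175:215,310:350].reshape(-1,3);K=K[(K[:,2]>.012)&(K[:,2]<.045)&(abs(K[:,1]-.095)<.04)];print(K.min(0).round(3),K.max(0).round(3))
cv2.imwrite("pics/g7.png",cv2.resize(p[130:240,270:380],(440,440))[:,:,::-1])
E
```

```text
clock: 32.6
tool_pos: [0.5606, 0.0948, 0.1265]
eef_rot: [0.0, 1.0, 0.0, 0.001]
contact_force: [0.4, -0.6, -0.3]
opening: 0.951
finger_force: 0.0
L 425 x 0.5873 y -0.0459 mean [ 0.5865 -0.046   0.0318] [0.061  0.0611 0.0078]
[0.534 0.068 0.012] [0.581 0.115 0.04 ]
```

View pics/g7.png

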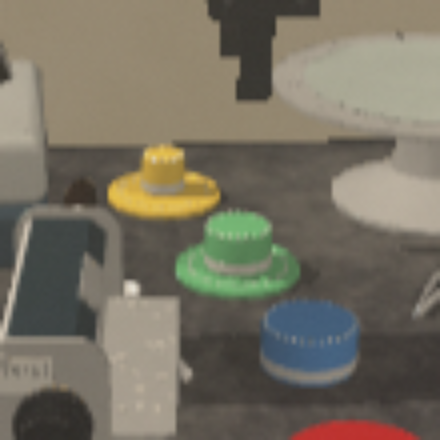

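Green stands upright in the middle of its card at about (329,191). Next is blue at (.587,-.046).

```bash
python3 -m inch '1 -0.0019 -0.01 0 0 0 0;1 -0.0038 -0.0202 0 0 0 0;1 -0.0038 -0.0202 0 0 0 0;1 -0.0038 -0.0202 0 0 0 0;1 -0.0038 -0.0202 0 0 0 0;1 -0.0038 -0.0202 0 0 0 0;1 -0.0038 -0.0202 0 0 0 0;1 -0.0019 -0.0098 0 0 0 0;1 0 0 0 0 0 0;1 0 0 0 0 0 0;1 0 0 0 0 0 0';python3 -m inch '1 0 0 0.02 0 0 0;1 0 0 0.02 0 0 0;1 0 0 0.02 0 0 0;1 0 0 0.015 0 0 0;1 0 0 0.01 0 0 0;1 0 0 0 0 0 0;1 0 0 0 0 0 0;1 0 0 0 0 0 0'; python3 tip.py
```

```text
clock: 33.62
tool_pos: [0.5859, -0.0445, 0.1246]
eef_rot: [-0.001, 1.0, 0.001, -0.0]
contact_force: [0.0, -0.0, -0.3]
opening: 0.998
finger_force: 0.0
clock: 34.28
tool_pos: [0.587, -0.0456, 0.0408]
eef_rot: [-0.0, 1.0, 0.0, 0.001]
contact_force: [0.4, -0.5, -0.0]
opening: 1.002
finger_force: 0.0
rep [ 0.587  -0.0456  0.0408] op 1.002 tip z [0.0651 0.0657 0.0662 0.0663 0.0663 0.0668 0.0674 0.0674] x 0.5749 0.5961 y -0.1041
body z min 0.116
```

```bash
python3 -m inch '1 0 0 0.015 0 0 0;1 0 0 0.015 0 0 0;1 0 0 0.01 0 0 0;1 0 0 0.008 0 0 0;1 0 0 0.005 0 0 0;1 0 0 0.002 0 0 0;0.8 0 0 0 0 0 0;0.6 0 0 0 0 0 0;0.5 0 0 0 0 0 0;0.3 0 0 0 0 0 0;-0.5 0 0 0 0 0 0;-1 0 0 0 0 0 0;-1 0 0 0 0 0 0;-1 0 0 0 0 0 0' 15
```

```text
clock: 35.5
tool_pos: [0.5867, -0.0462, -0.0147]
eef_rot: [0.0, 1.0, 0.0, 0.0]
contact_force: [-0.4, -0.6, 4.8]
opening: 0.696
finger_force: 15.0
```

```bash
python3 -m inch '-1 0 0 -0.003 0 0 0;-1 0 0 -0.006 0 0 0;-1 0 0 -0.01 0 0 0;-1 0 0 -0.02 0 0 0;-1 0 0 -0.02 0 0 0;-1 0 0 -0.02 0 0 0;-1 0 0 -0.011 0 0 0;-1 0 0 0 0 0 0;-1 0 0 0 0 0 0'; python3 -m inch '-1 -0.0013 -0.0105 0 0 0 0;-1 -0.0026 -0.0211 0 0 0 0;-1 -0.0026 -0.0211 0 0 0 0;-1 -0.0026 -0.0211 0 0 0 0;-1 -0.0026 -0.0211 0 0 0 0;-1 -0.0026 -0.0211 0 0 0 0;-1 -0.0026 -0.0211 0 0 0 0;-1 -0.0026 -0.0211 0 0 0 0;-1 -0.0026 -0.0211 0 0 0 0;-1 -0.0026 -0.0211 0 0 0 0;-1 -0.0026 -0.0211 0 0 0 0;-1 -0.0026 -0.0211 0 0 0 0;-1 -0.0013 -0.0105 0 0 0 0;-1 0 0 0 0 0 0;-1 0 0 0 0 0 0;-1 0 0 0 0 0 0'
python3 - <<'E'
from h import *
p,d=snapshot("side");C=cloud("side",d)
m=cv2.inRange(cv2.cvtColor(p,cv2.COLOR_RGB2HSV),(98,90,60),(112,255,255))>0
Q=C[m];Q=Q[(abs(Q[:,0]-.62)<.07)&(abs(Q[:,1]+.3)<.07)]
A=Q[(Q[:,2]>.06)];print("tier",len(A),A.min(0).round(4),A.max(0).round(4))
A=Q[(abs(Q[:,2]-.006)<.004)];print("card",len(A),A.min(0).round(4),A.max(0).round(4))
E
```

```text
clock: 36.25
tool_pos: [0.5865, -0.0465, 0.0753]
eef_rot: [0.0, 1.0, -0.0, 0.0]
contact_force: [-0.2, -0.2, -1.6]
opening: 0.694
finger_force: 15.0
clock: 37.58
tool_pos: [0.6171, -0.2971, 0.0743]
eef_rot: [-0.001, 1.0, 0.001, -0.001]
contact_force: [1.7, 0.1, -0.5]
opening: 0.693
finger_force: 15.0
tier 279 [ 0.5852 -0.3283  0.1006] [ 0.6442 -0.2741  0.1232]
card 892 [ 0.5735 -0.3437  0.002 ] [ 0.6617 -0.2546  0.0097]
```

```bash
python3 -m inch '-1 -0.001 0 0.01 0 0 0;-1 0 0 0.02 0 0 0;-1 0 0 0.015 0 0 0;-1 0 0 0.012 0 0 0;-1 0 0 0.01 0 0 0;-1 0 0 0.006 0 0 0;-1 0 0 0.004 0 0 0;-1 0 0 0 0 0 0;-1 0 0 0 0 0 0;-1 0 0 0 0 0 0;-1 0 0 0 0 0 0'; python3 -m inch '-1 0 0 0.002 0 0 0;-1 0 0 0.001 0 0 0;-1 0 0 0 0 0 0;-1 0 0 0 0 0 0'
```

```text
clock: 38.55
tool_pos: [0.6189, -0.2997, -0.0013]
eef_rot: [0.0, 1.0, -0.0, 0.001]
contact_force: [-0.3, -0.8, -0.9]
opening: 0.696
finger_force: 15.0
clock: 38.88
tool_pos: [0.6182, -0.2994, -0.0052]
eef_rot: [0.0, 1.0, 0.0, -0.0]
contact_force: [0.7, 0.2, -0.6]
opening: 0.696
finger_force: 15.0
```

```bash
python3 -m inch '-1 0 0 0.001 0 0 0;-1 0 0 0.001 0 0 0;-1 0 0 0.001 0 0 0;-1 0 0 0 0 0 0;-1 0 0 0 0 0 0'; python3 -m inch '-1 0 0 0.001 0 0 0;-1 0 0 0 0 0 0;-1 0 0 0 0 0 0'
```

```text
clock: 39.3
tool_pos: [0.6182, -0.2994, -0.0082]
eef_rot: [0.0, 1.0, 0.0, -0.0]
contact_force: [0.2, -0.5, -1.7]
opening: 0.694
finger_force: 15.0
clock: 39.55
tool_pos: [0.6184, -0.2995, -0.0086]
eef_rot: [0.0, 1.0, -0.0, 0.0]
contact_force: [-1.1, 0.9, 3.8]
opening: 0.694
finger_force: 15.0
```

Contact felt. Release, rise and back away.

```bash
python3 -m inch '-1 0 0 -0.0004 0 0 0;0.45 0 0 0 0 0 0;0.55 0 0 0 0 0 0;0.7 0 0 0 0 0 0;0.9 0 0 0 0 0 0;0.9 0 0 0 0 0 0;0.9 0 0 0 0 0 0;0.9 0 0 -0.005 0 0 0;0.9 0 0 -0.01 0 0 0;0.9 0 0 -0.02 0 0 0;0.9 0 0 -0.03 0 0 0;0.9 0 0 -0.03 0 0 0;0.9 0 0 -0.03 0 0 0;0.9 0 0 -0.03 0 0 0;0.9 0 0.02 0 0 0 0;0.9 0 0.03 0 0 0 0;0.9 0 0.03 0 0 0 0;0.9 0 0.03 0 0 0 0;0.9 0 0.02 0 0 0 0;0.9 0 0 0 0 0 0'
python3 - <<'E'
from h import *
p,d=snapshot("side");C=cloud("side",d)
hsv=cv2.cvtColor(p,cv2.COLOR_RGB2HSV)
for nm,lo,hi,c in(("blue",(98,80,50),(112,255,255),(.618,-.299)),("green",(45,60,50),(80,255,255),(.559,.094)),("yellow",(20,100,90),(34,255,255),(.519,.238))):
    m=cv2.inRange(hsv,lo,hi)>0;Q=C[m];Q=Q[np.hypot(Q[:,0]-c[0],Q[:,1]-c[1])<.07]
    for l,A in(("tier top",Q[(Q[:,2]>.034)&(Q[:,2]<.045)]),("card",Q[abs(Q[:,2]-.006)<.004])): print(nm,l,len(A),((A.min(0)+A.max(0))/2).round(4),np.ptp(A,0).round(3))
K=C[270:360,290:370].reshape(-1,3);K=K[(K[:,2]>.018)&(K[:,2]<.06)];K=K[np.hypot(K[:,0]-.498,K[:,1]+.42)<.04];print("rose",K.mean(0).round(4),K.max(0).round(4))
cv2.imwrite("pics/end.png",p[:,:,::-1])
E
```

```text
clock: 41.22
tool_pos: [0.6194, -0.1619, 0.1479]
eef_rot: [-0.004, 1.0, 0.002, 0.001]
contact_force: [0.3, 0.4, -0.3]
opening: 0.948
finger_force: 0.0
blue tier top 409 [ 0.6157 -0.3005  0.0377] [0.058 0.058 0.007]
blue card 371 [ 0.6172 -0.3027  0.006 ] [0.088 0.083 0.008]
green tier top 99 [0.5574 0.0921 0.0373] [0.045 0.045 0.006]
green card 208 [0.5582 0.087  0.0057] [0.087 0.084 0.007]
yellow tier top 39 [0.5179 0.2398 0.0378] [0.029 0.033 0.007]
yellow card 200 [0.5178 0.2332 0.0058] [0.086 0.079 0.007]
rose [ 0.4978 -0.4209  0.0223] [ 0.5112 -0.4081  0.0295]
```

View pics/end.png

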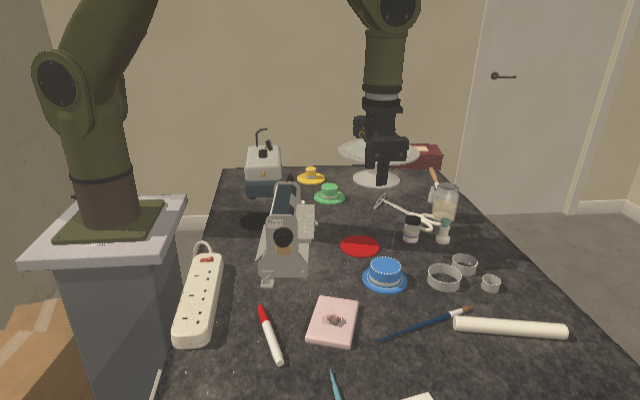

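All three tiers stand centred on their own cards (blue (385,272), green (329,193), yellow (311,175)), the rose is on the pad (333,320), and the gripper is clear. Handing in.

```bash
python3 -c "
from plant import *
print(r.finish_job())"
```

```text
the job is handed in; nothing more can be done
None
```

The job is handed in with no verdict returned: in the last picture the rose lay petals up on the pad, each tier stood upright within about 3 mm of the centre of its own card, and the gripper was clear of everything.

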